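Turn the tasting carousel to the square praline

TASK

Bring the square chocolate round to the customer: with a fingertip, push sideways on a bare wooden arm of the tasting carousel to turn it until the dish with the square chocolate stands in the middle of the gap between the two brass posts, then move clear. Only push: do not take an arm or the hub between the fingers. Do not touch the dishes or the chocolates, which must all stay standing in their dishes, and leave the loose things around the board where they are.

Things in the scene. Friction and masses are not known exactly. Their poses are not given: they have to be found in the camera images.
- serving_place (a point): The point above the board where the called-for dish's sweet must come to stand: 140 mm from the carousel's axis, at dish-floor height (38 mm above the counter), midway across the gap between the board's two brass posts. It is fixed to the board.
- board: Fixed round wooden board, 410 mm across, 10 mm thick; origin on its underside at the carousel's axis; x points to the middle of the gap between two upright brass posts (12 mm thick, 18 mm ball tops, 65 mm high, at x = 192, y = +52 and -52 mm), z up. A thin brass strip is inlaid in the gap. The gap faces roughly away from the robot.
- carousel: Dark wooden carrier turning either way without stops about the board's upright axis; light friction (0.08 N m), stays where left. Origin on the axis, 30 mm above the counter; x, y lie along its arms. Flat hub 60 mm across; four arms at right angles, bars 14 mm wide, 30 to 46 mm above the counter, bare from 30 to 104 mm from the axis. Between the arms it is open down to the board.
- dish0: White ceramic dish fixed on the end of the carousel's +x arm, 72 mm across the rim, 12 mm high; origin under its centre, 140 mm from the axis and 34 mm above the counter; its rim is 46 mm above the counter.
- dish1: White ceramic dish fixed on the end of the carousel's +y arm, 72 mm across the rim, 12 mm high; origin under its centre, 140 mm from the axis and 34 mm above the counter; its rim is 46 mm above the counter.
- dish2: White ceramic dish fixed on the end of the carousel's -x arm, 72 mm across the rim, 12 mm high; origin under its centre, 140 mm from the axis and 34 mm above the counter; its rim is 46 mm above the counter.
- dish3: White ceramic dish fixed on the end of the carousel's -y arm, 72 mm across the rim, 12 mm high; origin under its centre, 140 mm from the axis and 34 mm above the counter; its rim is 46 mm above the counter.
- square: The only square sweet: dark chocolate block 28 x 28 mm, 18 mm high, lying loose on the floor of one of the four dishes (38 mm above the counter), which one varies; origin at the centre of its underside.
- dome: Dark chocolate dome, 34 mm across, 16 mm high, lying loose on the floor of one of the four dishes (38 mm above the counter), which one varies; origin at the centre of its underside.
- cone: Pointed dark chocolate cone, 34 mm across, 28 mm high, lying loose on the floor of one of the four dishes (38 mm above the counter), which one varies; origin at the centre of its underside.
- puck: Flat round dark chocolate disc, 36 mm across, 10 mm high, lying loose on the floor of one of the four dishes (38 mm above the counter), which one varies; origin at the centre of its underside.
- jar: Amber glass jar with brass cap, 64 mm across, 85 mm high, loose on the counter beside the board, to be left alone; origin at the centre of its underside.
- gift_box: Small blue gift box, 80 x 60 x 45 mm, loose on the counter beside the board, to be left alone; origin at the centre of its underside.
- cup: White espresso cup without handle, 64 mm across, 55 mm high, loose on the counter beside the board, to be left alone; origin at the centre of its underside.
- tongs: Steel serving tongs lying flat, 160 mm long, loose on the counter beside the board, to be left alone; origin at the centre of its underside.
- card_stand: Brass foot 30 x 50 mm with an upright blank card 75 mm wide, 57 mm high in all, loose on the counter beside the board, to be left alone; origin at the centre of its underside.
Things that resemble listed ones, but are neither listed nor needed, are in the scene too. What is shaped like the square but pink is not meant.

How it is judged:
By the outcome, as a careful person would: the job done as asked, in the order asked, and still so for the second after the job is handed in, with the robot touching nothing.
It also fails if it takes over 48 s, if anything falls off the work surface, if the arm or the gripper's body presses on something with over 40 N, if the wrist force passes 120 N, or if a joint passes its speed limit or range.

ROBOT

A 7-joint arm with a two-finger parallel gripper is mounted at the origin on the work surface. World frame = base frame: x ahead of the robot, y to its left, z up, the work surface at z = 0. Lengths are in m, angles in rad, forces in N, time in s.
With the tool pointing down it reaches from about 0.425 to 0.95 m from the base axis. Payload 16.7 kg.
Tool frame: the origin (TCP) lies between the finger pads, 19 mm behind the fingertips; this is the grasp point; z points along the fingers, y is the line along which they close (so a half turn about z gives the same grasp; the last joint's range is limited). The gripper opens to 94 mm and grips with 3 to 60 N. Pads are 16 mm wide; open, the fingers measure 119 mm over their backs; the gripper's body (75 mm by 177 mm) begins 78 mm behind the grasp point.
Start: joints at [-1.496, 0.426, 0.074, 1.606, -0.034, 1.111, -0.067], TCP at [0.15, 0.658, 0.224] pointing down, gripper open.
Joint ranges: [-2.85, 2.85], [-0.5, 2.14], [-1.23, 1.37], [0.21, 2.46], [-1.02, 4.16], [0.16, 2.05], [-2.73, 2.73]. Speed limits (rad/s): [1.89, 1.89, 2.39, 2.39, 3.01, 3.01, 3.01].

INTERFACE

Orientations are given as a unit quaternion [x, y, z, w].
In Python, from rig import ctrl, eyes gives the robot as it stands.
- The arm moves only by the tool drive_tool, never from a script. Its argument "rows" is a list of rows, each an object of numbers: "tx", "ty", "tz": the shift along the tool's x, y, z in units of 40 mm (1.0 is 40 mm); "twist": the turn about the tool's z in units of 6 degrees (1.0 is 6 degrees); "hand": the finger opening in mm, from 0 to 94. In form: [{"tx": .., "ty": .., "tz": .., "twist": .., "hand": ..}, ...]. A call has exactly 10 rows; each row shifts and turns the commanded pose from where the row before left it, along the tool's axes as they then stand; what a row does not reach is not made up. A row lasts 1/8 s, in which the tool goes at most 62.5 mm and 10.7 degrees, less where a joint would pass 70% of its speed; a pose out of reach is approached as far as the arm can. A call is refused whole if a number of a shift passes 1 or a number of a turn 1, either way. A call with a gripper value outside its range is refused whole. The fingers move at their own pace and stop on an object; "newtons" is the grip in N (left out, the last holds). Time passes only in rows, so rows that do not move let the fingers close, or fill a call up. It gives the time, the measured TCP pose, the force, the opening and the grip force at its end, in the units of the state.
- ctrl.sense(): the state, without advancing time (a new reading comes with each control period).
- eyes.read_camera(name): name is "side" or "top"; returns the picture (400x640x3 uint8, red, green, blue); there is no depth.
- eyes.camera_model(name): a dict with "fx", "fy", "cx", "cy" (pixels), "extrinsics" (4x4, takes a point from camera to world coordinates). Camera axes: x right, y up, looking along -z (the intrinsics and any distortion apply to the point x, -y, -z); pixel columns grow to the right and rows downward; lengths in m; the calibration is good to about 2 mm. A picture is of the moment at which its call begins. camera_model takes no time and is no camera call.
- ctrl.finish_job(): hands the job in; it is judged then, once.
The state is a dict: "time_s": time; "q": joint angles; "dq": joint speeds; "tau": joint torques, N m; "position": TCP position; "tool_rot": TCP orientation; "force": force on the tool from outside, world axes, zero at the start; "torque": the same for the moment, N m; "gripper_width": opening from 0.0 (shut) to 1.0 (fully open); "grasp_force": force on a finger pad.
Only numpy, scipy, OpenCV 4.12 (cv2) and the standard library are available. Lean on these libraries where they do the work, as an engineer would, in place of code of your own. Each camera call takes 0.05 s, during which the arm holds its last target. There are 200 camera calls.

## Working session

There is one attempt and no reset: what is moved stays moved. The work goes in short steps, Python scripts to look and compute and a tool call to move; the robot and the scene stay as the last step left them, time stands still between calls to the robot, and variables do not carry over. Pictures are saved under pics/ and viewed, at most 10 in all, crops included, and the job is handed in when it is done.

Besides the shell and the picture viewer there is one more tool, called after "Call:" by a JSON object that holds its "name" and its "arguments". drive_tool: Moves the arm, as the interface text tells. Its arguments: {"type":"object","properties":{"rows":{"type":"array","items":{"type":"object","properties":{"tx":{"type":"number"},"ty":{"type":"number"},"tz":{"type":"number"},"twist":{"type":"number"},"hand":{"type":"number"}}}},"newtons":{"type":"number"}},"required":["rows"]}

```bash
mkdir -p pics; python3 - <<'E'
from rig import ctrl, eyes
import cv2, numpy as np
for n in("top","side"):
    im=eyes.read_camera(n); cv2.imwrite(f"pics/{n}0.png",im[:,:,::-1]); m=eyes.camera_model(n); print(n,{k:(np.round(v,4).tolist()) for k,v in m.items()})
s=ctrl.sense(); print(s)
E
```

```text
top {'fx': 516.1729, 'fy': 516.1729, 'cx': 319.5657, 'cy': 194.833, 'extrinsics': [[0.015, 0.9884, -0.1514, 0.3569], [-0.9999, 0.0141, -0.0071, 0.0297], [-0.0049, 0.1515, 0.9884, 1.3028], [0.0, 0.0, 0.0, 1.0]]}
side {'fx': 398.5935, 'fy': 398.5935, 'cx': 313.9376, 'cy': 201.5357, 'extrinsics': [[-0.9392, 0.2464, -0.2391, 0.2307], [-0.3432, -0.6937, 0.6332, 0.7759], [-0.0098, 0.6768, 0.7361, 0.9529], [0.0, 0.0, 0.0, 1.0]]}
{'time_s': 0.1, 'q': array([-1.49545281,  0.42669718,  0.07386026,  1.60652843, -0.03412668,
        1.11080011, -0.06711499]), 'dq': array([ 0.00233165, -0.00165241,  0.00159516, -0.00104028,  0.00122077,
       -0.00051029, -0.00103956]), 'tau': array([ 8.83257104e-03, -9.37471318e+01,  3.67729023e+00, -4.55040944e+01,
       -4.85620997e-02,  1.68084278e-02,  6.37070139e-05]), 'position': array([0.15043298, 0.65764297, 0.22363377]), 'tool_rot': array([ 1.12217196e-01,  9.93683529e-01, -5.85792138e-04, -3.41567387e-05]), 'force': array([ 0.09658869,  0.19276154, -0.18449134]), 'torque': array([-0.01899849, -0.07247607, -0.0018882 ]), 'grasp_force': 0.0, 'gripper_width': 1.0008459796675109}
```

View pics/top0.png

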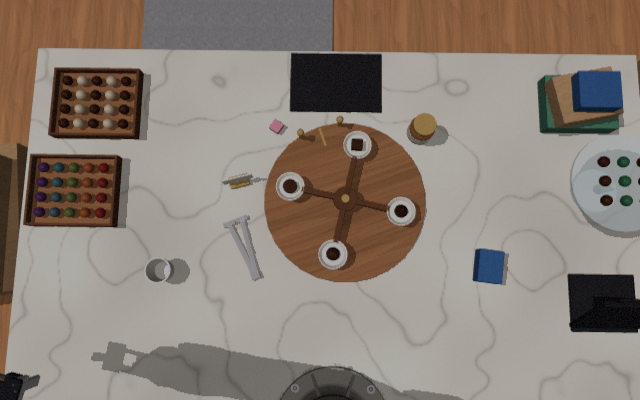

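View pics/side0.png

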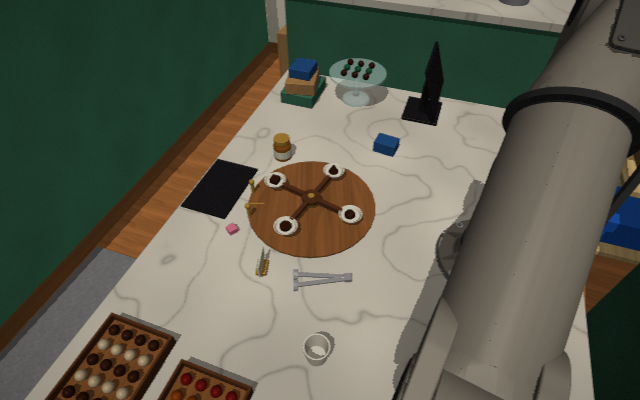

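The top view shows dishes at (357,145), (290,186), (333,254) and (401,211). The posts are near (300,132) and (340,120), with the strip at (322,136). The square looks to be in the dish at (357,145), and the pink cube at (277,126) is a decoy. I'll confirm with an enlarged crop.

```bash
cat > h.py <<'E'
import numpy as np, cv2
from rig import ctrl, eyes
def ray(n,u,v,z):
    m=eyes.camera_model(n);E=np.array(m["extrinsics"])
    d=E[:3,:3]@np.array([(u-m["cx"])/m["fx"],-(v-m["cy"])/m["fy"],-1]);o=E[:3,3]
    return (o+d*(z-o[2])/d[2])[:2]
def proj(n,p):
    m=eyes.camera_model(n);E=np.array(m["extrinsics"]);c=E[:3,:3].T@(np.array(p)-E[:3,3])
    return m["cx"]+m["fx"]*c[0]/-c[2], m["cy"]+m["fy"]*c[1]/c[2]
def crop(n,im,x,y,w,h,f,name):
    cv2.imwrite(f"pics/{name}.png",cv2.resize(im[y:y+h,x:x+w,::-1],None,fx=f,fy=f,interpolation=cv2.INTER_CUBIC))
E
python3 - <<'E'
from h import *
im=cv2.imread("pics/top0.png")[:,:,::-1]
crop("top",im,255,105,180,140+40,3.3,"topc")
ims=cv2.imread("pics/side0.png")[:,:,::-1]
crop("s",ims,235,155,150,110,4,"sidec")
for p in [(357,145),(290,186),(333,254),(401,211)]: print(ray("top",*p,.046))
E
```

```text
[ 0.67682415 -0.05295013]
[0.57053422 0.11208176]
[0.40509543 0.00403177]
[ 0.51227798 -0.16134891]
```

View pics/topc.png

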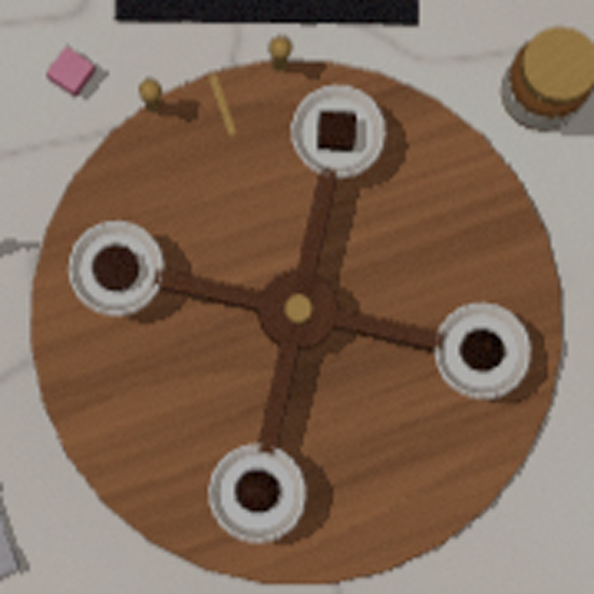

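View pics/sidec.png

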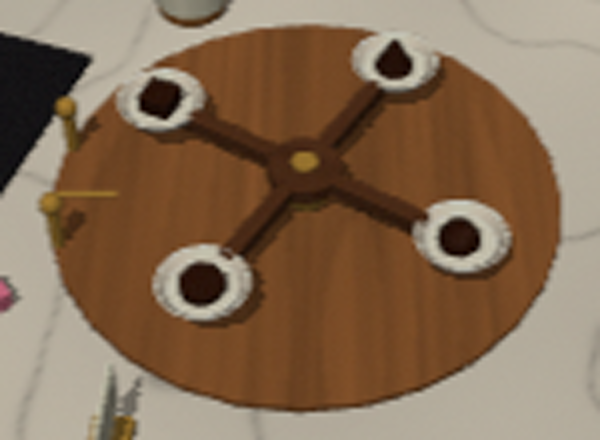

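The crop confirms it. The square is in the dish at top (357,145). The cone, at crop (482,350), is unmistakable in the side view, and the other two are round.

```bash
cat >> h.py <<'E'
def dishes(im):
    hsv=cv2.cvtColor(im,cv2.COLOR_RGB2HSV)
    c=np.array([320,195]);out=[]
    m=((hsv[:,:,1]<45)&(hsv[:,:,2]>120)).astype(np.uint8)
    axis=np.array(proj("top",[0.5412,-0.0246,.046]))
    yy,xx=np.mgrid[:400,:640]; m[np.hypot(xx-axis[0],yy-axis[1])>76]=0
    cs,_=cv2.findContours(m,cv2.RETR_EXTERNAL,cv2.CHAIN_APPROX_NONE)
    for k in cs:
        if cv2.contourArea(k)>200:
            (x,y),a,b=cv2.fitEllipse(cv2.convexHull(k)); out.append(ray("top",x,y,.046))
    return np.array(out)
E
python3 - <<'E'
from h import *
im=cv2.imread("pics/top0.png")[:,:,::-1].copy()
d=dishes(im); c=d.mean(0); print(d,c)
for p in d: print(np.hypot(*(p-c)),np.degrees(np.arctan2(*(p-c)[::-1])))
f=lambda u,v,z: ray("top",255+(u+.5)/3.3-.5,105+(v+.5)/3.3-.5,z)
for z in(.056,.066):
    a=f(150,90,z);b=f(280,46,z); g=(a+b)/2-c
    print(a,b,np.hypot(*(a-b)),np.hypot(*g),np.degrees(np.arctan2(g[1],g[0])),np.degrees(np.arctan2(-(a-b)[0],(a-b)[1])))
s=[f(212,75,.01),f(233,135,.01)]; print([np.degrees(np.arctan2(*(q-c)[::-1])) for q in s],[np.hypot(*(q-c)) for q in s], np.degrees(np.arctan2(*(s[0]-s[1])[::-1])))
E
```

```text
[[ 0.40486213  0.00529797]
 [ 0.51278794 -0.16083893]
 [ 0.57113367  0.11309988]
 [ 0.67871237 -0.05304897]] [ 0.54187403 -0.02387251]
0.14008275047635707 167.98091610362852
0.14002071191054258 -101.98918531901434
0.14006271066165396 77.94187577788395
0.13991425373065255 -12.036277145246654
[0.70577639 0.089483  ] [ 0.74147294 -0.00829427] 0.104089569872105 0.19284520837857208 19.529575096014938 20.056137318681515
[0.70297856 0.08900347] [ 0.7383888  -0.00798957] 0.1032547062228299 0.19004632818112477 19.801141948395006 20.056137318681518
[np.float64(19.528223485199245), np.float64(19.5077212793669)] [np.float64(0.2011171112819383), np.float64(0.15012911744519164)] 19.58859017254772
```

Axis at (0.542, -0.024). The square's arm is at -12.0° and the gap at 19.6°, so it needs +31.6° (counterclockwise). I'll push that arm from its -y side with closed fingers, starting at about (0.598, -0.072). The tool's y axis is already square to the arm.

Call:
{"name": "drive_tool", "arguments": {"rows": [{"tx": -0.5,"ty": -0.3,"tz": 0,"twist": 0,"hand": 0},{"tx": -1,"ty": -0.8,"hand": 0},{"tx": -1,"ty": -0.8,"hand": 0},{"tx": -1,"ty": -0.9,"hand": 0},{"tx": -1,"ty": -0.9,"hand": 0},{"tx": -1,"ty": -0.9,"hand": 0},{"tx": -1,"ty": -0.9,"hand": 0},{"tx": -1,"ty": -0.9,"hand": 0},{"tx": -1,"ty": -0.9,"hand": 0},{"tx": -1,"ty": -0.9,"hand": 0}]}}

```text
invalid input at $.rows[1]: expected keys tx, ty, tz, twist, hand
```

```bash
cat >> h.py <<'E'
from scipy.spatial.transform import Rotation as R
def to(target):
    s=ctrl.sense(); r=R.from_quat(s["tool_rot"]); print("t",round(s["time_s"],2),s["position"].round(4),"xaxis deg",np.degrees(np.arctan2(*r.as_matrix()[1::-1,0])).round(2),"F",s["force"].round(1))
    print("units",(r.inv().apply(np.array(target)-s["position"])/.04).round(2))
E
python3 -c "
from h import *
to([.598,-.072,.224])"
```

```text
t 0.1 [0.1504 0.6576 0.2236] xaxis deg 167.11 F [ 0.1  0.2 -0.2]
units [-1.498e+01 -1.529e+01  1.000e-02]
```

Call:
{"name": "drive_tool", "arguments": {"rows": [{"tx": -0.5,"ty": -0.3,"tz": 0,"twist": 0,"hand": 0},{"tx": -1,"ty": -0.8,"tz": 0,"twist": 0,"hand": 0},{"tx": -1,"ty": -0.8,"tz": 0,"twist": 0,"hand": 0},{"tx": -1,"ty": -0.9,"tz": 0,"twist": 0,"hand": 0},{"tx": -1,"ty": -0.9,"tz": 0,"twist": 0,"hand": 0},{"tx": -1,"ty": -0.9,"tz": 0,"twist": 0,"hand": 0},{"tx": -1,"ty": -0.9,"tz": 0,"twist": 0,"hand": 0},{"tx": -1,"ty": -0.9,"tz": 0,"twist": 0,"hand": 0},{"tx": -1,"ty": -0.9,"tz": 0,"twist": 0,"hand": 0},{"tx": -1,"ty": -0.9,"tz": 0,"twist": 0,"hand": 0}]}}

```text
time_s: 1.35
position: [0.4486, 0.2508, 0.2244]
tool_rot: [0.113, 0.994, 0.0, 0.0]
force: [0.7, 0.2, -0.5]
gripper_width: 0.006
grasp_force: 0.0
```

```bash
python3 -c "
from h import *
to([.598,-.072,.224])"
```

```text
t 1.35 [0.4486 0.2508 0.2244] xaxis deg 167.06 F [ 0.7  0.2 -0.5]
units [-5.45 -7.03  0.01]
```

Call:
{"name": "drive_tool", "arguments": {"rows": [{"tx": -0.8,"ty": -1,"tz": 0,"twist": 0,"hand": 0},{"tx": -0.8,"ty": -1,"tz": 0,"twist": 0,"hand": 0},{"tx": -0.8,"ty": -1,"tz": 0,"twist": 0,"hand": 0},{"tx": -0.8,"ty": -1,"tz": 0,"twist": 0,"hand": 0},{"tx": -0.8,"ty": -1,"tz": 0,"twist": 0,"hand": 0},{"tx": -0.8,"ty": -1,"tz": 0,"twist": 0,"hand": 0},{"tx": -0.5,"ty": -0.8,"tz": 0,"twist": 0,"hand": 0},{"tx": -0.15,"ty": -0.23,"tz": 0,"twist": 0,"hand": 0},{"tx": 0,"ty": 0,"tz": 0,"twist": 0,"hand": 0},{"tx": 0,"ty": 0,"tz": 0,"twist": 0,"hand": 0}]}}

```text
time_s: 2.6
position: [0.5972, -0.068, 0.2242]
tool_rot: [0.112, 0.994, 0.0, -0.0]
force: [-0.5, -0.3, 0.1]
gripper_width: -0.001
grasp_force: 0.0
```

```bash
python3 - <<'E'
from h import *
to([.598,-.072,.048])
im=eyes.read_camera("side"); crop("s",im,235,100,200,150,4,"side1")
E
```

```text
t 2.6 [ 0.5972 -0.068   0.2242] xaxis deg 167.19 F [-0.5 -0.3  0.1]
units [-0.04 -0.1   4.41]
```

View pics/side1.png

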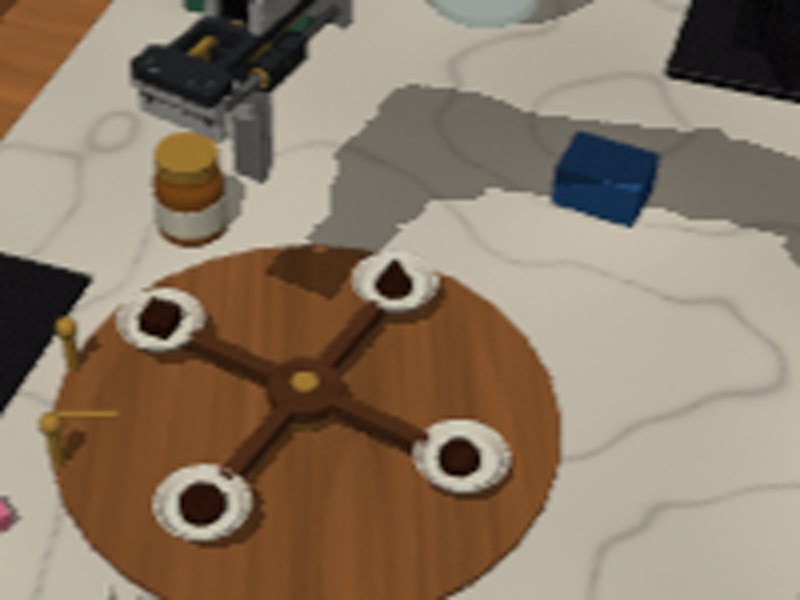

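The side view shows the closed fingertip at crop (255,180), above the opening between the square and cone arms. The way down is clear.

Call:
{"name": "drive_tool", "arguments": {"rows": [{"tx": 0,"ty": -0.1,"tz": 0.4,"twist": 0,"hand": 0},{"tx": 0,"ty": 0,"tz": 0.8,"twist": 0,"hand": 0},{"tx": 0,"ty": 0,"tz": 0.8,"twist": 0,"hand": 0},{"tx": 0,"ty": 0,"tz": 0.8,"twist": 0,"hand": 0},{"tx": 0,"ty": 0,"tz": 0.7,"twist": 0,"hand": 0},{"tx": 0,"ty": 0,"tz": 0.5,"twist": 0,"hand": 0},{"tx": 0,"ty": 0,"tz": 0.3,"twist": 0,"hand": 0},{"tx": 0,"ty": 0,"tz": 0.13,"twist": 0,"hand": 0},{"tx": 0,"ty": 0,"tz": 0,"twist": 0,"hand": 0},{"tx": 0,"ty": 0,"tz": 0,"twist": 0,"hand": 0}]}}

```text
time_s: 3.9
position: [0.5972, -0.0732, 0.0478]
tool_rot: [0.112, 0.994, 0.0, 0.001]
force: [0.5, -0.1, -0.4]
gripper_width: 0.006
grasp_force: 0.0
```

```bash
cat >> h.py <<'E'
C=np.array([.5419,-.0239])
def arc(a0s,r=.065,off=.0195,z=.047):
    # per-row units following arm angles a0s with twist
    s=ctrl.sense(); M=R.from_quat(s["tool_rot"]).as_matrix(); xa=np.degrees(np.arctan2(M[1,0],M[0,0])); p=s["position"].copy()
    for a in a0s:
        t=np.radians(a);u=np.array([np.cos(t),np.sin(t)]);n=np.array([-u[1],u[0]])
        q=np.r_[C+r*u-off*n,z]; tx=a+180
        k=np.radians(xa); X=np.array([np.cos(k),np.sin(k),0]);Y=np.array([np.sin(k),-np.cos(k),0])
        d=q-p; print(a,"tx %.2f ty %.2f tz %.2f twist %.2f"%(d@X/.04,d@Y/.04,-d[2]/.04,-(tx-xa)/6)); p=q;xa=tx
E
python3 - <<'E'
from h import *
to([.598,-.072,.047])
arc([-13,-10,-6,-2,2,6,10,13,15,16])
E
```

```text
t 3.9 [ 0.5972 -0.0732  0.0478] xaxis deg 167.11 F [ 0.5 -0.1 -0.4]
units [-0.01  0.03  0.02]
-13 tx -0.00 ty 0.40 tz 0.02 twist 0.02
-10 tx -0.02 ty 0.09 tz -0.00 twist -0.50
-6 tx -0.03 ty 0.11 tz -0.00 twist -0.67
-2 tx -0.03 ty 0.11 tz -0.00 twist -0.67
2 tx -0.03 ty 0.11 tz -0.00 twist -0.67
6 tx -0.03 ty 0.11 tz -0.00 twist -0.67
10 tx -0.03 ty 0.11 tz -0.00 twist -0.67
13 tx -0.02 ty 0.09 tz -0.00 twist -0.50
15 tx -0.02 ty 0.06 tz -0.00 twist -0.33
16 tx -0.01 ty 0.03 tz -0.00 twist -0.17
```

Call:
{"name": "drive_tool", "arguments": {"rows": [{"tx": 0,"ty": 0.2,"tz": 0,"twist": 0,"hand": 0},{"tx": 0,"ty": 0.2,"tz": 0,"twist": 0,"hand": 0},{"tx": -0.02,"ty": 0.06,"tz": 0,"twist": -0.33,"hand": 0},{"tx": -0.02,"ty": 0.09,"tz": 0,"twist": -0.5,"hand": 0},{"tx": -0.02,"ty": 0.09,"tz": 0,"twist": -0.5,"hand": 0},{"tx": -0.02,"ty": 0.09,"tz": 0,"twist": -0.5,"hand": 0},{"tx": -0.02,"ty": 0.09,"tz": 0,"twist": -0.5,"hand": 0},{"tx": -0.02,"ty": 0.09,"tz": 0,"twist": -0.5,"hand": 0},{"tx": -0.02,"ty": 0.06,"tz": 0,"twist": -0.33,"hand": 0},{"tx": -0.01,"ty": 0.03,"tz": 0,"twist": -0.17,"hand": 0}]}}

```text
time_s: 5.15
position: [0.6079, -0.034, 0.0471]
tool_rot: [-0.063, 0.998, 0.0, -0.0]
force: [-0.7, -1.9, 1.2]
gripper_width: 0.002
grasp_force: 0.7
```

```bash
python3 - <<'E'
from h import *
to([.598,-.072,.047])
im=eyes.read_camera("top"); crop("t",im,255,105,180,180,3.3,"top2")
for p in dishes(im.copy())-C: print(np.hypot(*p),np.degrees(np.arctan2(*p[::-1])))
E
```

```text
t 5.15 [ 0.6079 -0.034   0.0471] xaxis deg -172.82 F [-0.7 -1.9  1.2]
units [ 0.36 -0.91  0.  ]
0.13993276895778206 100.44078151441386
0.13927278807950524 -79.58541772534815
```

View pics/top2.png

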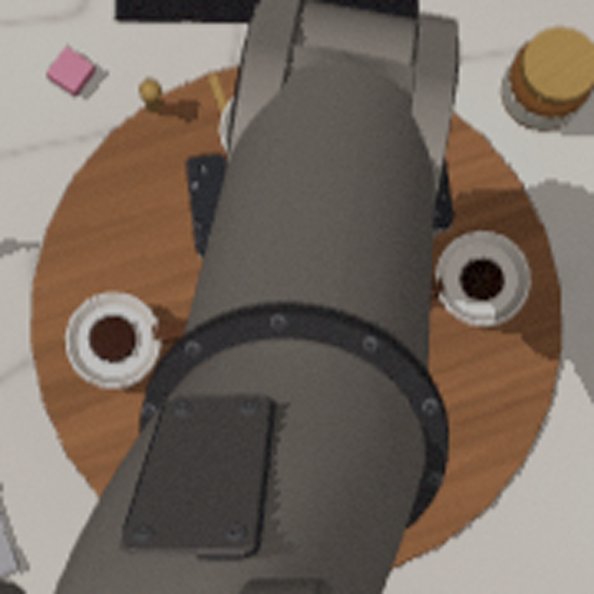

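The arm now stands at 10.4°, read from the dishes at crop (113,340) and (482,280), and the force shows contact. It has 9.2° to go, so I'll push about 7.5° slowly and then trim.

Call:
{"name": "drive_tool", "arguments": {"rows": [{"tx": -0.02,"ty": 0.04,"tz": 0,"twist": -0.25,"hand": 0},{"tx": -0.02,"ty": 0.05,"tz": 0,"twist": -0.25,"hand": 0},{"tx": -0.02,"ty": 0.05,"tz": 0,"twist": -0.25,"hand": 0},{"tx": -0.01,"ty": 0.04,"tz": 0,"twist": -0.25,"hand": 0},{"tx": -0.01,"ty": 0.03,"tz": 0,"twist": -0.15,"hand": 0},{"tx": -0.01,"ty": 0.02,"tz": 0,"twist": -0.1,"hand": 0},{"tx": 0,"ty": 0,"tz": 0,"twist": 0,"hand": 0},{"tx": 0,"ty": 0,"tz": 0,"twist": 0,"hand": 0},{"tx": 0,"ty": 0,"tz": 0,"twist": 0,"hand": 0},{"tx": 0,"ty": 0,"tz": 0,"twist": 0,"hand": 0}]}}

```text
time_s: 6.45
position: [0.6099, -0.0244, 0.0471]
tool_rot: [-0.127, 0.992, 0.0, 0.0]
force: [1.2, 0.4, -0.1]
gripper_width: 0.004
grasp_force: 0.0
```

```bash
cat > m.py <<'E'
from h import *
to([.598,-.072,.047])
for p in dishes(eyes.read_camera("top").copy())-C: print(np.hypot(*p),np.degrees(np.arctan2(*p[::-1])))
E
python3 m.py
```

```text
t 6.45 [ 0.6099 -0.0244  0.0471] xaxis deg -165.41 F [ 1.2  0.4 -0.1]
units [ 0.59 -1.08  0.  ]
0.14106991186939466 108.31165097876799
0.140542303296595 -69.51930413199524
```

The two dish readings disagree (18.3° and 20.5°), probably from occlusion. I'll back off, lift and move aside for a clean look.

Call:
{"name": "drive_tool", "arguments": {"rows": [{"tx": 0,"ty": -0.3,"tz": 0,"twist": 0,"hand": 0},{"tx": 0,"ty": -0.3,"tz": 0,"twist": 0,"hand": 0},{"tx": 0,"ty": 0,"tz": -0.6,"twist": 0,"hand": 0},{"tx": 0,"ty": 0,"tz": -1,"twist": 0,"hand": 0},{"tx": 0,"ty": 0,"tz": -1,"twist": 0,"hand": 0},{"tx": 0,"ty": 0,"tz": -1,"twist": 0,"hand": 0},{"tx": 0,"ty": -0.6,"tz": -0.4,"twist": 0,"hand": 0},{"tx": 0,"ty": -1,"tz": 0,"twist": 0,"hand": 0},{"tx": 0,"ty": -1,"tz": 0,"twist": 0,"hand": 0},{"tx": 0,"ty": -1,"tz": 0,"twist": 0,"hand": 0}]}}

```text
time_s: 7.75
position: [0.652, -0.1904, 0.2064]
tool_rot: [-0.126, 0.992, -0.0, -0.0]
force: [-0.3, -0.3, 0.3]
gripper_width: 0.004
grasp_force: 0.0
```

Call:
{"name": "drive_tool", "arguments": {"rows": [{"tx": 0,"ty": -1,"tz": 0,"twist": 0,"hand": 0},{"tx": 0,"ty": -1,"tz": 0,"twist": 0,"hand": 0},{"tx": 0,"ty": -1,"tz": 0,"twist": 0,"hand": 0},{"tx": 0,"ty": -1,"tz": 0,"twist": 0,"hand": 0},{"tx": 0,"ty": -1,"tz": 0,"twist": 0,"hand": 0},{"tx": 0,"ty": -0.5,"tz": 0,"twist": 0,"hand": 0},{"tx": 0,"ty": 0,"tz": 0,"twist": 0,"hand": 0},{"tx": 0,"ty": 0,"tz": 0,"twist": 0,"hand": 0},{"tx": 0,"ty": 0,"tz": 0,"twist": 0,"hand": 0},{"tx": 0,"ty": 0,"tz": 0,"twist": 0,"hand": 0}]}}

```text
time_s: 9.0
position: [0.7079, -0.3992, 0.2073]
tool_rot: [-0.128, 0.992, 0.0, 0.0]
force: [-0.1, -0.7, 0.3]
gripper_width: 0.006
grasp_force: 0.0
```

```bash
python3 - <<'E'
from h import *
to([.598,-.072,.047])
im=eyes.read_camera("top"); crop("t",im,255,105,180,180,3.3,"top3")
d=dishes(im.copy()); print(d.mean(0))
for p in d-C: print(np.hypot(*p),np.degrees(np.arctan2(*p[::-1])))
E
```

```text
t 9.0 [ 0.7079 -0.3992  0.2073] xaxis deg -165.35 F [-0.1 -0.7  0.3]
units [0.59 8.61 4.01]
[ 0.51804769 -0.047912  ]
0.13985845297322422 -161.20786913990193
0.16958718125126163 -134.78152050512367
0.14011592361033456 108.79239549398505
0.13988174009217558 -71.22905056562095
0.14019762565090962 18.791504855025817
```

View pics/top3.png

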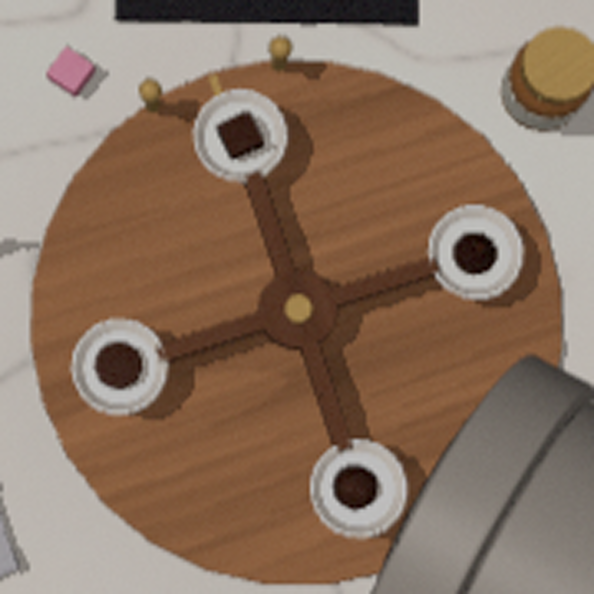

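All four sweets are in their dishes and the square's arm stands at 18.8°. The target is about 19.6°, so it is roughly 2 mm short. I'll measure the sweet and the posts more finely, then trim.

```bash
python3 - <<'E'
from h import *
a0=cv2.imread("pics/top0.png")[:,:,::-1].copy()
f=cv2.imread("pics/top3.png")
im=eyes.read_camera("top").copy()
ang=lambda p:np.degrees(np.arctan2(*(p-C)[::-1]))
def cen(im,box,fn):
    x,y,w,h=box; s=im[y:y+h,x:x+w].astype(int); m=fn(s).astype(np.uint8)
    n,l,st,c=cv2.connectedComponentsWithStats(m); k=1+np.argmax(st[1:,4]); return c[k]+[x,y],st[k,4]
for i,z in((a0,.056),(im,.056)):
    box=(347,135,22,22) if i is a0 else (317,135,22,22)
    c,n=cen(i,box,lambda s:s.max(2)<75); p=ray("top",*c,.054); print("square",c,n,ang(p),np.hypot(*(p-C)))
br=lambda s:(s[:,:,0]-s[:,:,2]>45)&(s[:,:,0]>115)&(s[:,:,1]>90)
P=[]
for b in((295,127,11,9),(335,114,10,9)):
    c,n=cen(a0,b,br); P.append(ray("top",*c,.056)); print(c,n)
g=(P[0]+P[1])/2; print(P,ang(g),np.hypot(*(g-C)),np.hypot(*(P[0]-P[1])))
c,n=cen(a0,(317,126,12,22),br); print("strip",c,n,ang(ray("top",*c,.01)))
E
```

```text
square [356.7265625 144.4453125] 128 -11.71172375513915 0.13714878712904027
square [327.496 145.952] 125 19.05206463739021 0.13695549208364238
[299.53846154 131.53846154] 26
[339.         118.70833333] 24
[array([0.70674767, 0.09091754]), array([ 0.74115227, -0.00704752])] 19.88158912111054 0.19358832686631827 0.10383077508656376
strip [321.70909091 135.58181818] 55 19.575465041849068
```

```bash
python3 - <<'E'
from h import *
t=np.radians(19.7);u=np.array([np.cos(t),np.sin(t)]);n=np.array([-u[1],u[0]])
for off in (.041,.0214): 
    print(C+.065*u-off*n); to([*(C+.065*u-off*n),.207])
E
```

```text
[ 0.61691649 -0.0405891 ]
t 9.1 [ 0.7079 -0.3994  0.2074] xaxis deg -165.36 F [0.2 0.4 0.6]
units [-0.07  9.25  0.01]
[ 0.61030942 -0.02213628]
t 9.1 [ 0.7079 -0.3994  0.2074] xaxis deg -165.36 F [0.2 0.4 0.6]
units [-0.02  9.74  0.01]
```

Call:
{"name": "drive_tool", "arguments": {"rows": [{"tx": 0,"ty": 0.6,"tz": 0,"twist": 0,"hand": 0},{"tx": 0,"ty": 1,"tz": 0,"twist": 0,"hand": 0},{"tx": 0,"ty": 1,"tz": 0,"twist": 0,"hand": 0},{"tx": 0,"ty": 1,"tz": 0,"twist": 0,"hand": 0},{"tx": 0,"ty": 1,"tz": 0,"twist": 0,"hand": 0},{"tx": 0,"ty": 1,"tz": 0,"twist": 0,"hand": 0},{"tx": 0,"ty": 1,"tz": 0,"twist": 0,"hand": 0},{"tx": 0,"ty": 1,"tz": 0,"twist": 0,"hand": 0},{"tx": 0,"ty": 1,"tz": 0,"twist": 0,"hand": 0},{"tx": 0,"ty": 0.4,"tz": 0,"twist": -0.84,"hand": 0}]}}

```text
time_s: 10.35
position: [0.6165, -0.0485, 0.2074]
tool_rot: [-0.173, 0.985, 0.0, 0.0]
force: [-0.2, -0.5, -0.3]
gripper_width: 0.006
grasp_force: 0.0
```

```bash
python3 -c "
from h import *
to([.6169,-.0406,.047])"
```

```text
t 10.35 [ 0.6165 -0.0485  0.2074] xaxis deg -160.1 F [-0.2 -0.5 -0.3]
units [-0.07  0.18  4.01]
```

Call:
{"name": "drive_tool", "arguments": {"rows": [{"tx": 0,"ty": 0,"tz": 0.4,"twist": 0,"hand": 0},{"tx": 0,"ty": 0,"tz": 0.8,"twist": 0,"hand": 0},{"tx": 0,"ty": 0,"tz": 0.8,"twist": 0,"hand": 0},{"tx": 0,"ty": 0,"tz": 0.8,"twist": 0,"hand": 0},{"tx": 0,"ty": 0,"tz": 0.7,"twist": 0,"hand": 0},{"tx": 0,"ty": 0,"tz": 0.35,"twist": 0,"hand": 0},{"tx": 0,"ty": 0,"tz": 0.15,"twist": 0,"hand": 0},{"tx": 0,"ty": 0,"tz": 0,"twist": 0,"hand": 0},{"tx": 0,"ty": 0,"tz": 0,"twist": 0,"hand": 0},{"tx": 0,"ty": 0,"tz": 0,"twist": 0,"hand": 0}]}}

```text
time_s: 11.6
position: [0.6173, -0.0515, 0.0478]
tool_rot: [-0.171, 0.985, -0.0, 0.001]
force: [-0.6, 0.8, 0.6]
gripper_width: 0.004
grasp_force: 0.0
```

```bash
python3 -c "
from h import *
to([.6103,-.0221,.047])"
```

```text
t 11.6 [ 0.6173 -0.0515  0.0478] xaxis deg -160.36 F [-0.6  0.8  0.6]
units [-0.08  0.75  0.02]
```

Call:
{"name": "drive_tool", "arguments": {"rows": [{"tx": -0.04,"ty": 0.25,"tz": 0,"twist": 0,"hand": 0},{"tx": -0.04,"ty": 0.2,"tz": 0,"twist": 0,"hand": 0},{"tx": 0,"ty": 0.1,"tz": 0,"twist": 0,"hand": 0},{"tx": 0,"ty": 0.06,"tz": 0,"twist": 0,"hand": 0},{"tx": 0,"ty": 0.05,"tz": 0,"twist": 0,"hand": 0},{"tx": 0,"ty": 0.04,"tz": 0,"twist": 0,"hand": 0},{"tx": 0,"ty": 0.03,"tz": 0,"twist": 0,"hand": 0},{"tx": 0,"ty": 0.02,"tz": 0,"twist": 0,"hand": 0},{"tx": 0,"ty": 0,"tz": 0,"twist": 0,"hand": 0},{"tx": 0,"ty": 0,"tz": 0,"twist": 0,"hand": 0}]}}

```text
time_s: 12.85
position: [0.6099, -0.0223, 0.0471]
tool_rot: [-0.171, 0.985, -0.0, 0.0]
force: [0.0, -0.8, -1.0]
gripper_width: 0.007
grasp_force: 0.5
```

```bash
python3 - <<'E'
from h import *
to([.6103,-.0221,.047])
im=eyes.read_camera("top").copy(); ims=eyes.read_camera("side")
for p in dishes(im)-C: print(np.hypot(*p),np.degrees(np.arctan2(*p[::-1])))
a=im[105:265,255:435];b=ims[120:280,220:400]
cv2.imwrite("pics/both4.png",cv2.resize(np.hstack([a,b])[:,:,::-1],None,fx=2.2,fy=2.2,interpolation=cv2.INTER_CUBIC))
E
```

```text
t 12.85 [ 0.6099 -0.0223  0.0471] xaxis deg -160.36 F [ 0.  -0.8 -1. ]
units [-0.01  0.    0.  ]
0.1405518216757999 109.87167562434028
0.13885589573482396 -68.44466390548054
```

View pics/both4.png

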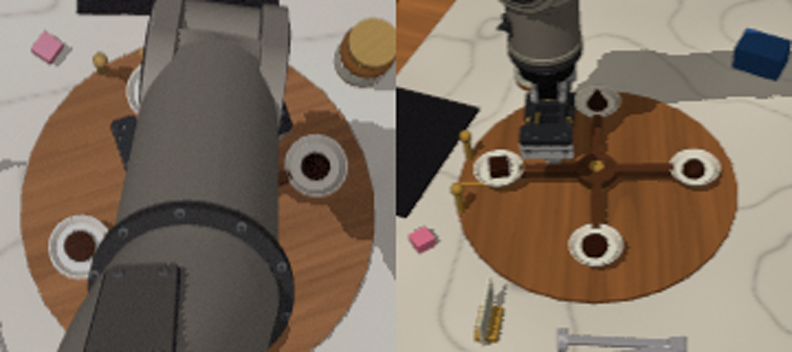

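In the side view the square's dish is on the strip between the posts, and all four sweets are still in place. I'll retreat and check.

Call:
{"name": "drive_tool", "arguments": {"rows": [{"tx": 0,"ty": -0.3,"tz": 0,"twist": 0,"hand": 0},{"tx": 0,"ty": -0.3,"tz": 0,"twist": 0,"hand": 0},{"tx": 0,"ty": 0,"tz": -0.6,"twist": 0,"hand": 0},{"tx": 0,"ty": 0,"tz": -1,"twist": 0,"hand": 0},{"tx": 0,"ty": 0,"tz": -1,"twist": 0,"hand": 0},{"tx": 0,"ty": 0,"tz": -1,"twist": 0,"hand": 0},{"tx": 0,"ty": -0.6,"tz": -0.4,"twist": 0,"hand": 0},{"tx": 0,"ty": -1,"tz": 0,"twist": 0,"hand": 0},{"tx": 0,"ty": -1,"tz": 0,"twist": 0,"hand": 0},{"tx": 0,"ty": -1,"tz": 0,"twist": 0,"hand": 0}]}}

```text
time_s: 14.2
position: [0.6666, -0.1827, 0.2072]
tool_rot: [-0.17, 0.985, -0.0, -0.0]
force: [0.2, -0.5, 0.2]
gripper_width: 0.004
grasp_force: 0.0
```

Call:
{"name": "drive_tool", "arguments": {"rows": [{"tx": 0,"ty": -1,"tz": 0,"twist": 0,"hand": 0},{"tx": 0,"ty": -1,"tz": 0,"twist": 0,"hand": 0},{"tx": 0,"ty": -1,"tz": 0,"twist": 0,"hand": 0},{"tx": 0,"ty": -1,"tz": 0,"twist": 0,"hand": 0},{"tx": 0,"ty": -1,"tz": 0,"twist": 0,"hand": 0},{"tx": 0,"ty": -0.5,"tz": 0,"twist": 0,"hand": 0},{"tx": 0,"ty": 0,"tz": 0,"twist": 0,"hand": 0},{"tx": 0,"ty": 0,"tz": 0,"twist": 0,"hand": 0},{"tx": 0,"ty": 0,"tz": 0,"twist": 0,"hand": 0},{"tx": 0,"ty": 0,"tz": 0,"twist": 0,"hand": 0}]}}

```text
time_s: 15.45
position: [0.7405, -0.3868, 0.2075]
tool_rot: [-0.171, 0.985, 0.0, 0.0]
force: [0.2, -0.5, -0.2]
gripper_width: 0.003
grasp_force: 0.0
```

```bash
python3 - <<'E'
from h import *
to([.598,-.072,.047])
im=eyes.read_camera("top"); crop("t",im,255,105,180,180,3.3,"top5")
for p in dishes(im.copy())-C: print(np.hypot(*p),np.degrees(np.arctan2(*p[::-1])))
E
```

```text
t 15.45 [ 0.7405 -0.3868  0.2075] xaxis deg -160.31 F [ 0.2 -0.5 -0.2]
units [0.7  8.61 4.01]
0.1386765977136229 -143.87473378895172
0.14000357860644236 110.03813502090962
0.14019053602044992 -70.02629737990192
0.1396160916797133 20.047525359313294
```

View pics/top5.png

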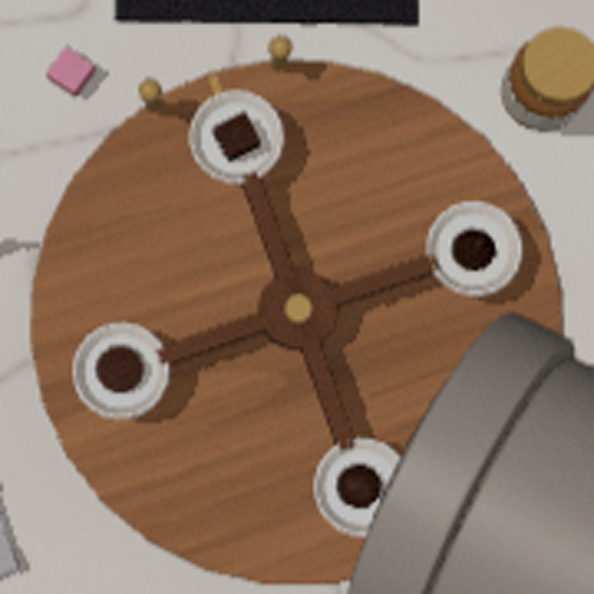

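The square's dish at crop (237,137) stands at 20.0°. The gap estimates run from 19.6° to 20.1°, so it is about 1 mm off at most. The sweets are in place and the arm is clear.

```bash
python3 -c "
from rig import ctrl
print(ctrl.finish_job())"
```

```text
the job is handed in; nothing more can be done
None
```

The dish with the square chocolate now stands in the middle of the gap, within about 1 mm by my camera measurements; all four sweets are still in their dishes, the arm is clear, and I handed the job in at about 15.5 s.

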